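# Close a sweets platter along its rim

## Task

The round sweets platter on the market stall has its lid down but its four snap tabs still stand up. Beginning at the tab next to the flat tongue, run a fingertip round the rim from tab to tab and gently press each one fully home in turn; from the first tab to the last keep the fingertip above the rim and within about 3 cm of it (no cutting across the lid, no lifting off). Do not pick up, tip or push the platter along the table, leave the little box on its lid and the goods round it where they are, and finish clear of everything.

Things in the scene. Friction and masses are not known exactly. Their poses are not given: they have to be found in the camera images.
- platter: Loose round black tray of sweets with a clear lid, 270 mm across, 0.6 to 1 kg, at any yaw. Origin: centre of its underside, z up. Flat rim: radius 84 to 135 mm, its top 44 mm above the table. The tabs sit in the rim 113 mm from the centre, at -67.5, -22.5, 22.5 and 67.5 degrees (tabs 1 to 4) from the platter's +x axis, counter-clockwise seen from above
- platter_lid (a point): Centre of the flat top of the clear lid, which rises inside the rim: radius 84 mm, top 58 mm above the table. Three short hinge barrels on the outer edge lie opposite the row of tabs
- platter_tongue (a point): Outer end of the flat black tongue, 34 mm wide, which sticks out 40 mm beyond the rim at -102 degrees, next to tab 1, 41 mm above the table
- tab_1 (a joint): First snap tab counted from the tongue. Round grey stud, 25 mm across, domed top, slides straight down. Joint value in m: 0 standing up (top 8 mm above the rim), 0.006 pushed fully home (top 2 mm above the rim). About 3 N of steady push moves it; it has no spring and stays where it is left
- tab_2 (a joint): Second snap tab counted from the tongue. Round grey stud, 25 mm across, domed top, slides straight down. Joint value in m: 0 standing up (top 8 mm above the rim), 0.006 pushed fully home (top 2 mm above the rim). About 3 N of steady push moves it; it has no spring and stays where it is left
- tab_3 (a joint): Third snap tab counted from the tongue. Round grey stud, 25 mm across, domed top, slides straight down. Joint value in m: 0 standing up (top 8 mm above the rim), 0.006 pushed fully home (top 2 mm above the rim). About 3 N of steady push moves it; it has no spring and stays where it is left
- tab_4 (a joint): Fourth and last snap tab counted from the tongue. Round grey stud, 25 mm across, domed top, slides straight down. Joint value in m: 0 standing up (top 8 mm above the rim), 0.006 pushed fully home (top 2 mm above the rim). About 3 N of steady push moves it; it has no spring and stays where it is left
- tab_1_top (a point): Centre of the domed top of snap tab 1; moves down with the tab (52 mm above the table when the tab is up, 46 mm when home)
- tab_2_top (a point): Centre of the domed top of snap tab 2; moves down with the tab (52 mm above the table when the tab is up, 46 mm when home)
- tab_3_top (a point): Centre of the domed top of snap tab 3; moves down with the tab (52 mm above the table when the tab is up, 46 mm when home)
- tab_4_top (a point): Centre of the domed top of snap tab 4; moves down with the tab (52 mm above the table when the tab is up, 46 mm when home)
- sampler: Loose small clear box of sweets 60 x 45 x 18 mm lying near the middle of the platter's lid (its top 76 mm above the table); leave it there. Origin: centre of its underside
- nougat_box: Loose clear box of nougat 75 x 55 x 30 mm beside the platter, a bystander. Origin: centre of its underside
- nougat_bar: Loose paper-wrapped bar 30 x 90 x 14 mm beside the platter in front of the tabs, a bystander. Origin: centre of its underside
- honey_jar: Loose amber jar 52 mm across, 72 mm tall, beside the platter, a bystander. Origin: centre of its underside
- fig_box: Loose clear box 80 x 60 x 32 mm on the left of the table, a bystander. Origin: centre of its underside
- almond_box: Loose clear box 80 x 60 x 32 mm on the left of the table, farther out, a bystander. Origin: centre of its underside
- spatula: Loose spatula 280 mm long lying on the right of the table, a bystander
Mind the look-alikes: they are no part of the job. What is shaped like the sampler but brown or red is not meant.

How it is judged:
On the way, in this order (a step that is already met when the one before it is completed fails the run):
1. tab 1 pressed home (value of joint tab_1 above 0.0045 m), for 0.1 s.
2. tab 2 pressed home (value of joint tab_2 above 0.0045 m), for 0.1 s.
3. tab 3 pressed home (value of joint tab_3 above 0.0045 m), for 0.1 s.
4. tab 4 pressed home (value of joint tab_4 above 0.0045 m), for 0.1 s.
At the end, for the whole second after the job is handed in: All four tabs are at least 4.5 mm of their 6 mm down, the platter stands on the table within 20 mm of where it was, at rest, with the little box still on its lid (value of joint each of tab_1, tab_2, tab_3, tab_4 above 0.0045 m and distance of platter from where it was at the start of the episode below 0.02 m and linear speed of platter below 0.01 m/s and height (world z) of platter below 0.005 m and height (world z) of sampler above 0.05 m and horizontal distance between sampler and platter below 0.05 m); the robot touches nothing.
It fails at once if between the first and the last tab the finger was lifted well off the rim (grasp point more than about 66 mm above the rim, so fingertip more than about 40 mm) (value of joint tab_1 above 0.0045 m and not (value of joint tab_4 above 0.0045 m) and height (world z) of the grasp point above 0.11 m).
It fails at once if between the first and the last tab the finger left the rim sideways (grasp point nearer than 70 mm to, or farther than 160 mm from, the platter's centre) (value of joint tab_1 above 0.0045 m and not (value of joint tab_4 above 0.0045 m) and (horizontal distance between the grasp point and platter below 0.07 m or horizontal distance between the grasp point and platter above 0.16 m)).
It fails at once if the platter was pressed harder than 30 N (contact force between the fingers and platter above 30 N).
It fails at once if the platter was lifted, tipped or shoved more than 20 mm (height (world z) of platter above 0.008 m or angle between platter's own z axis and vertical above 0.08 rad or distance of platter from where it was at the start of the episode above 0.02 m).
It fails at once if a bystander was moved more than 25 mm (distance of any of sampler, nougat_box, nougat_bar, honey_jar, fig_box, almond_box, spatula from where it was at the start of the episode above 0.025 m).
It also fails if it takes over 54 s, if anything falls off the work surface, if the arm or the gripper's body presses on something with over 40 N, if the wrist force passes 120 N, or if a joint passes its speed limit or range.

## Robot

A 6-joint arm with a two-finger parallel gripper is mounted at the origin on the work surface. World frame = base frame: x ahead of the robot, y to its left, z up, the work surface at z = 0. Lengths are in m, angles in rad, forces in N, time in s.
With the tool pointing down it reaches from about 0.3 to 0.825 m from the base axis. Payload 5.4 kg.
Tool frame: the origin (TCP) lies at the very end of the fingers, on their centre line; the grasp point (between the pads) lies 19 mm behind it; z points along the fingers, y is the line along which they close (so a half turn about z gives the same grasp; the last joint's range is limited). The gripper opens to 92 mm and grips with 3 to 60 N. Pads are 20 mm wide; open, the fingers measure 128 mm over their backs; the gripper's body (75 mm by 189 mm) begins 69 mm behind the grasp point.
Start: joints at [0.949, 0.158, 1.597, -0, 1.386, -0.21], TCP at [0.23, 0.527, 0.215] pointing down, gripper open.
Joint ranges: [-2.91, 2.91], [-0.94, 2.29], [0.18, 2.7], [-1.29, 4.43], [0.17, 2.64], [-3, 3]. Speed limits (rad/s): [2.57, 2.57, 3.14, 3.14, 3.14, 3.14].

## Interface

Orientations are given as a rotation vector (axis times angle).
In Python, from workcell import bot gives the robot as it stands. Calls block until the motion is done:
- bot.goto(position, orientation): joint-space move of the TCP to a pose.
- bot.line_to(position, rot=None, max_speed=0.15): straight line of the TCP; rot=None keeps the orientation; max_speed is the mean speed in m/s.
- bot.set_joints(angles): joint-space move.
- bot.set_gripper(opening, newtons=None): opening from 0.0 (shut) to 1.0 (fully open); newtons is the grip in N (None keeps the last); returns when the fingers have stopped.
- bot.hold(seconds).
- bot.inverse_kinematics(position, orientation): joint angles nearest the present ones, or None.
- bot.read_camera(name): name is "side" or "top" or "wrist"; returns a dict with "pixels" (480x640x3 uint8, blue, green, red), "fx", "fy", "cx", "cy" (pixels), "k1" (the pictures are not rectified: a ray, as slopes to the right and down, at radius r is drawn at 1 + k1 r^2 times it, then the intrinsics apply), "R" (3x3) and "t" (3): a world point X has camera coordinates R X + t. Camera axes: x right, y down, z forward; pixel columns grow to the right and rows downward; lengths in m; the calibration is good to about 2 mm. A picture is of the moment at which its call begins. There is no depth.
A pose or a line that the arm cannot do raises bot.MotionError and nothing moves.
- bot.job_done(): hands the job in; it is judged then, once.
Readings, each from a call of its own:
- bot.current_clock(): time.
- bot.current_joints(): joint angles.
- bot.current_joint_vel(): joint speeds.
- bot.current_effort(): joint torques, N m.
- bot.current_ee_pos(): TCP position.
- bot.current_tool_rot(): TCP orientation.
- bot.current_contact_force(): force on the tool from outside, world axes, zero at the start.
- bot.current_ft_torque(): the same for the moment, N m.
- bot.current_opening(): opening from 0.0 (shut) to 1.0 (fully open).
- bot.current_grip_force(): force on a finger pad.
Only numpy, scipy, OpenCV 4.12 (cv2) and the standard library are available. Lean on these libraries where they do the work, as an engineer would, in place of code of your own. Each camera call takes 0.05 s, during which the arm holds its last target. There are 200 camera calls.

## Working session

There is one attempt and no reset: what is moved stays moved. The work goes in short steps, each a Python script; the robot and the scene stay as the last script left them, time stands still between calls to the robot, and variables do not carry over. Pictures are saved under pics/ and viewed, at most 10 in all, crops included, and the job is handed in when it is done.

```bash
mkdir -p pics; ls; python3 - <<'E'
from workcell import bot
import cv2,pickle
d={}
for n in("top","side"):
    c=bot.read_camera(n); d[n]=c; cv2.imwrite(f"pics/{n}0.png",c["pixels"])
    print(n,{k:(v.tolist() if hasattr(v,'tolist') else v) for k,v in c.items() if k!="pixels"})
pickle.dump(d,open("cams.pkl","wb"))
print(bot.current_clock(),bot.current_tool_rot())
E
```

```text
pics
top {'fx': 609.7217461810924, 'fy': 609.7217461810924, 'cx': 320.193247617785, 'cy': 234.63092542549677, 'k1': -0.0702760940722375, 'R': [[-0.021627365534320635, -0.9997410398108432, 0.007078868410897365], [-0.9931940042809259, 0.020674128034320706, -0.11462220679449829], [0.11444617477428023, -0.00950966602749202, -0.9933839334978093]], 't': [0.0084826824649268, 0.5960574978459562, 1.535791593854923]}
side {'fx': 595.5976832537241, 'fy': 595.5976832537241, 'cx': 319.164127058675, 'cy': 231.48782752284566, 'k1': 0.0017311656452590528, 'R': [[-0.720395972858097, -0.6935612115913855, -0.001577360366401133], [-0.5097289758018227, 0.5309905564685955, -0.6769234817682102], [0.47032543362852586, -0.4868489239148639, -0.7360517045460042]], 't': [0.41544831838585855, 0.3375445164685588, 1.5353179061797944]}
0.1 [-6.42119589e-01 -3.07456812e+00  2.41884570e-03]
```

View pics/top0.png

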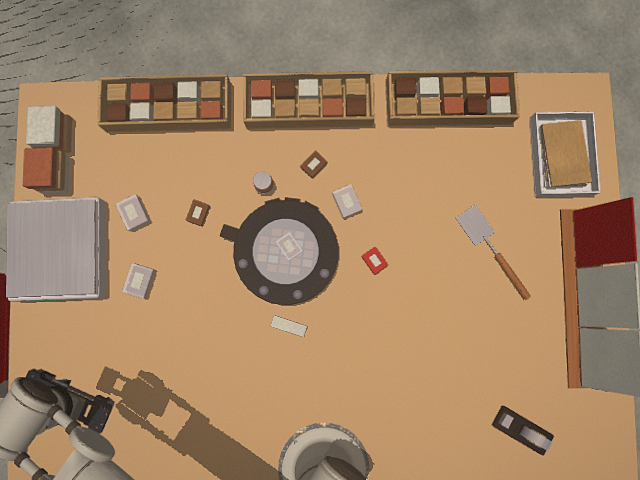

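View pics/side0.png

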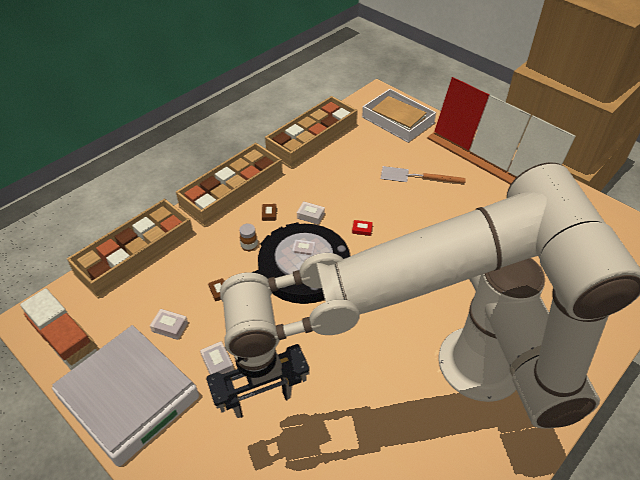

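The top view shows the platter (286,251), tongue end (222,232), tabs near (243,263), (264,290), (297,294) and (324,273). The sampler is the clear box on the lid (288,246). The look-alikes are brown at (198,212) and (314,164) and red at (374,260). None of them is on the lid, so they aren't part of the job.

```bash
cat > h.py <<'E'
import numpy as np,cv2
def cast(c,uv,z):
    K=np.array([[c["fx"],0,c["cx"]],[0,c["fy"],c["cy"]],[0,0,1]])
    p=cv2.undistortPoints(np.array(uv,float).reshape(-1,1,2),K,np.array([c["k1"],0,0,0.])).reshape(-1,2)
    R=np.array(c["R"]);t=np.array(c["t"]);d=np.c_[p,np.ones(len(p))]@R;o=-R.T@t
    return o+d*((z-o[2])/d[:,2])[:,None]
def circ(P):
    s=np.linalg.lstsq(np.c_[2*P[:,:2],np.ones(len(P))],(P[:,:2]**2).sum(1),rcond=None)[0]
    return s[:2],np.sqrt(s[2]+s[0]**2+s[1]**2)
E
python3 - <<'E'
import pickle,cv2,numpy as np
from h import *
c=pickle.load(open("cams.pkl","rb"))["top"];im=c["pixels"]
x0,y0,x1,y1=205,180,355,320
crop=im[y0:y1,x0:x1]; g=cv2.cvtColor(crop,cv2.COLOR_BGR2GRAY)
m=(g<70).astype(np.uint8)
cs=max(cv2.findContours(m,cv2.RETR_EXTERNAL,cv2.CHAIN_APPROX_NONE)[0],key=cv2.contourArea)
P=cast(c,cs.reshape(-1,2)+[x0,y0],0.044)
keep=np.ones(len(P),bool)
for _ in range(15):
    C,r=circ(P[keep]);keep=abs(np.hypot(*(P[:,:2]-C).T)-r)<0.006
print("centre",C,"r",r,keep.mean())
hull=np.zeros_like(m);cv2.drawContours(hull,[cs],-1,1,-1)
# tabs: bright blobs inside the black annulus
n,l,st,ce=cv2.connectedComponentsWithStats(((g>=70)&(hull>0)).astype(np.uint8))
for i in range(1,n):
    if st[i,4]<8: continue
    X=cast(c,ce[i]+[x0,y0],0.051)[0];d=X[:2]-C
    print(ce[i]+[x0,y0],st[i,4],X[:2],"r",np.hypot(*d),"ang",np.degrees(np.arctan2(d[1],d[0])))
d=P[:,:2]-C;rr=np.hypot(*d.T);k=rr>0.155
print("tongue rmax",rr.max(),"ang",np.degrees(np.arctan2(*d[k].mean(0)[::-1])))
cv2.imwrite("pics/crop.png",cv2.resize(crop,None,fx=4,fy=4,interpolation=cv2.INTER_CUBIC))
E
```

```text
centre [0.55490865 0.08526595] r 0.1334006560481949 0.8975903614457831
[284.98596793 251.01431844] 3492 [0.55416731 0.08627729] r 0.001253951113361754 ang 126.24237702384372
[242.37837838 263.10810811] 74 [0.52563542 0.19476125] r 0.11334082390271807 ang 104.96779599375328
[324.         272.81818182] 77 [ 0.49674524 -0.01153318] r 0.11292941079395517 ang -121.00027295471845
[263.17105263 289.98684211] 76 [0.4566509 0.142829 ] r 0.11387752025474511 ang 149.63663424507195
[297.24 294.  ] 75 [0.44479255 0.05708741] r 0.11366435140028143 ang -165.64612705116568
tongue rmax 0.17366934131218853 ang 70.67173880813166
```

View pics/crop.png

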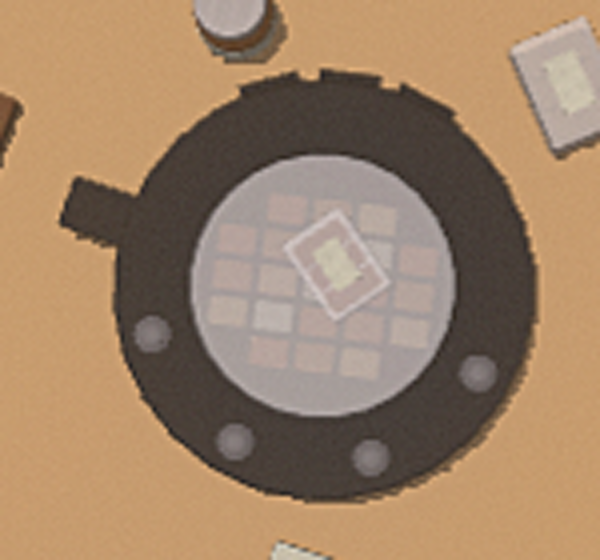

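Centre is (0.555, 0.085), with rim radius 133 mm against the given 135. The tabs sit 113–114 mm out at 105, 149.6, 194.4 and 239°, which gives yaw ≈172°. The tongue at 70.7° agrees with the expected 70°. The crop confirms tab 1 is the left-most stud, next to the tongue. Next I move above tab 1.

```bash
cat >> h.py <<'E'
C=np.array([0.555,0.0853]);YAW=172.0;TAB=[104.7,149.6,194.4,239.2]
def on(a,z,r=0.113): a=np.radians(a);return np.array([C[0]+r*np.cos(a),C[1]+r*np.sin(a),z])
E
python3 - <<'E'
from workcell import bot
from h import *
rot=bot.current_tool_rot()
bot.set_gripper(0.0,20)
bot.goto(on(TAB[0],0.2),rot); 
for a in TAB: print(np.round(bot.inverse_kinematics(on(a,0.05),rot),2))
bot.line_to(on(TAB[0],0.075))
c=bot.read_camera("wrist");cv2.imwrite("pics/w1.png",c["pixels"])
c=bot.read_camera("side");cv2.imwrite("pics/s1.png",c["pixels"][180:360,200:440].repeat(3,0).repeat(3,1)[:540,:720])
print(bot.current_ee_pos(),bot.current_contact_force(),bot.current_clock(),bot.current_opening())
E
```

```text
[ 0.14  0.31  1.77 -0.    1.07 -1.02]
[ 0.05  0.12  2.   -0.    1.03 -1.11]
[-0.14  0.04  2.08 -0.    1.02 -1.3 ]
[-0.27  0.16  1.95 -0.    1.03 -1.42]
[0.52736415 0.19479726 0.07635758] [0.01267715 0.54372181 0.76161309] 4.1667 0.005017121894212243
```

View pics/w1.png

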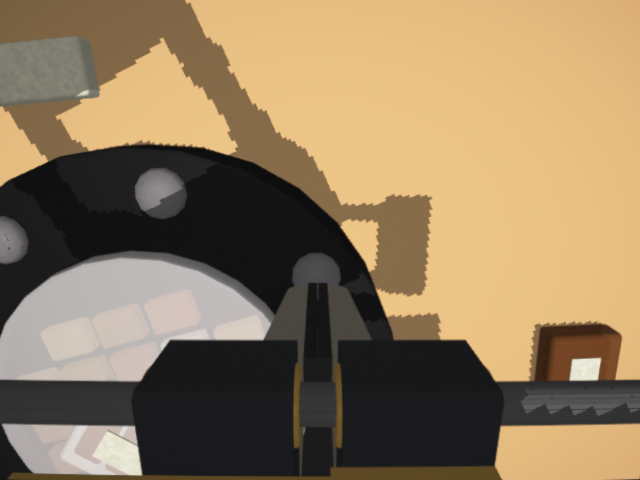

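View pics/s1.png

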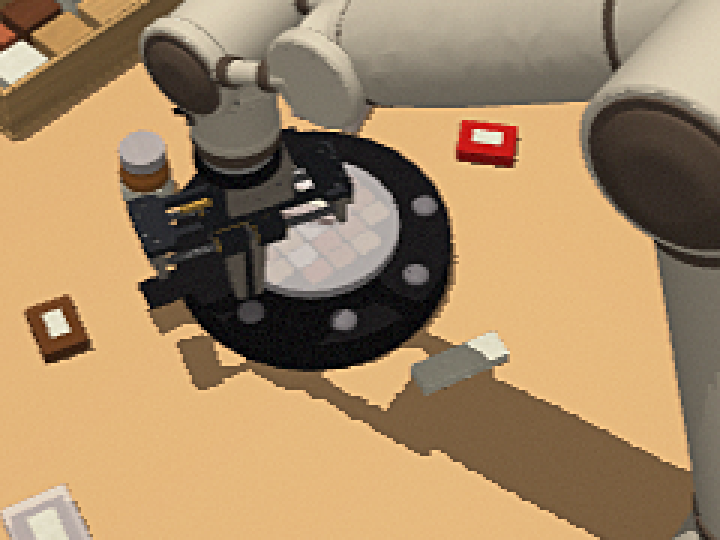

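The wrist view shows the closed fingertip (318,285) right over stud 1 (316,272). Tab 2 is at (161,193) and tab 3 at (10,240). In the side view the finger stands over the rim at (250,290), next to the tongue. Now I press tab 1, watching the force.

```bash
cat >> h.py <<'E'
def press(bot,a,log=True):
    p0=on(a,0.06); bot.line_to(p0,max_speed=0.06); bot.hold(0.15)
    e=p0-bot.current_ee_pos(); f0=bot.current_contact_force()[2]
    e=np.clip(e,-.004,.004); out=[]
    for z in np.arange(0.056,0.0435,-0.001):
        q=on(a,z)+e; bot.line_to(q,max_speed=0.02); bot.hold(0.05)
        f=bot.current_contact_force()[2]-f0; ez=bot.current_ee_pos()[2]; out.append((round(ez*1e3,1),round(f,1)))
        if f>11 or ez<0.0450: break
    bot.hold(0.15)
    print(out,"err xy",(bot.current_ee_pos()-on(a,0))[:2].round(4),"F",bot.current_contact_force().round(1),"t",bot.current_clock())
    bot.line_to(on(a,0.062),max_speed=0.04)
E
python3 - <<'E'
from workcell import bot
from h import *
c=bot.read_camera("wrist");X=cast(c,[[161,193]],0.051)[0];print("tab2 seen",X,"expected",on(TAB[1],0.051))
press(bot,TAB[0])
print(bot.current_ee_pos())
E
```

```text
tab2 seen [0.45710409 0.14571148 0.051     ] expected [0.45753596 0.14248182 0.051     ]
[(np.float64(55.8), np.float64(-0.8)), (np.float64(54.8), np.float64(-1.3)), (np.float64(53.8), np.float64(-1.2)), (np.float64(52.8), np.float64(-0.2)), (np.float64(51.8), np.float64(-0.4)), (np.float64(51.0), np.float64(0.6)), (np.float64(49.9), np.float64(0.8)), (np.float64(48.8), np.float64(0.2)), (np.float64(47.8), np.float64(-0.7)), (np.float64(46.8), np.float64(0.8)), (np.float64(46.3), np.float64(3.9)), (np.float64(46.2), np.float64(10.3)), (np.float64(46.1), np.float64(17.0))] err xy [0.0001 0.    ] F [-6.9 -2.  17.8] t 8.925
[0.52621057 0.19457141 0.06186357]
```

The fingertip met a hard stop at 46.1 mm, which is the home height, so tab 1 is down. The rest follow round the arc.

```bash
sed -i 's/f>11/f>7/' h.py; python3 - <<'E'
from workcell import bot
from h import *
for i in (1,2,3):
    for a in np.linspace(TAB[i-1],TAB[i],4)[1:]: bot.line_to(on(a,0.062),max_speed=0.1)
    press(bot,TAB[i])
E
```

```text
[(np.float64(55.9), np.float64(1.6)), (np.float64(55.1), np.float64(0.2)), (np.float64(54.0), np.float64(0.5)), (np.float64(53.0), np.float64(-0.5)), (np.float64(52.1), np.float64(-0.2)), (np.float64(51.1), np.float64(2.1)), (np.float64(50.1), np.float64(1.5)), (np.float64(49.0), np.float64(1.2)), (np.float64(48.0), np.float64(1.3)), (np.float64(47.0), np.float64(1.9)), (np.float64(46.3), np.float64(4.8)), (np.float64(46.1), np.float64(12.5))] err xy [ 0.0001 -0.0002] F [-3.4  0.1 12.7] t 15.1
[(np.float64(55.9), np.float64(0.6)), (np.float64(55.0), np.float64(-0.2)), (np.float64(54.0), np.float64(1.0)), (np.float64(53.0), np.float64(0.7)), (np.float64(52.0), np.float64(0.3)), (np.float64(51.0), np.float64(1.7)), (np.float64(50.0), np.float64(1.8)), (np.float64(48.9), np.float64(2.0)), (np.float64(47.9), np.float64(1.1)), (np.float64(46.9), np.float64(1.2)), (np.float64(46.2), np.float64(6.2)), (np.float64(46.1), np.float64(13.9))] err xy [ 0.0002 -0.0002] F [-5.5  0.4 13.6] t 21.25
[(np.float64(55.9), np.float64(0.1)), (np.float64(55.0), np.float64(0.7)), (np.float64(54.0), np.float64(-0.3)), (np.float64(53.0), np.float64(-0.4)), (np.float64(52.0), np.float64(0.3)), (np.float64(51.0), np.float64(2.1)), (np.float64(50.0), np.float64(1.5)), (np.float64(48.9), np.float64(1.3)), (np.float64(47.9), np.float64(1.5)), (np.float64(46.9), np.float64(1.4)), (np.float64(46.3), np.float64(4.9)), (np.float64(46.1), np.float64(12.7))] err xy [ 0.0003 -0.0002] F [-4.4  1.3 12.6] t 27.4
```

All four reached the stop. I'll go straight up, clear the scene and check with one picture.

```bash
python3 - <<'E'
from workcell import bot
from h import *
bot.line_to(on(TAB[3],0.22)); bot.set_joints([0.949,0.158,1.597,0,1.386,-0.21]); bot.hold(0.3)
c=bot.read_camera("top");im=c["pixels"];cv2.imwrite("pics/end.png",cv2.resize(im[150:350,110:400],None,fx=2.7,fy=2.7,interpolation=cv2.INTER_CUBIC))
print(bot.current_clock(),bot.current_ee_pos(),bot.current_contact_force())
E
```

```text
31.6833 [0.23042009 0.52689057 0.21483698] [-0.10545446 -0.24961627  0.50389431]
```

View pics/end.png

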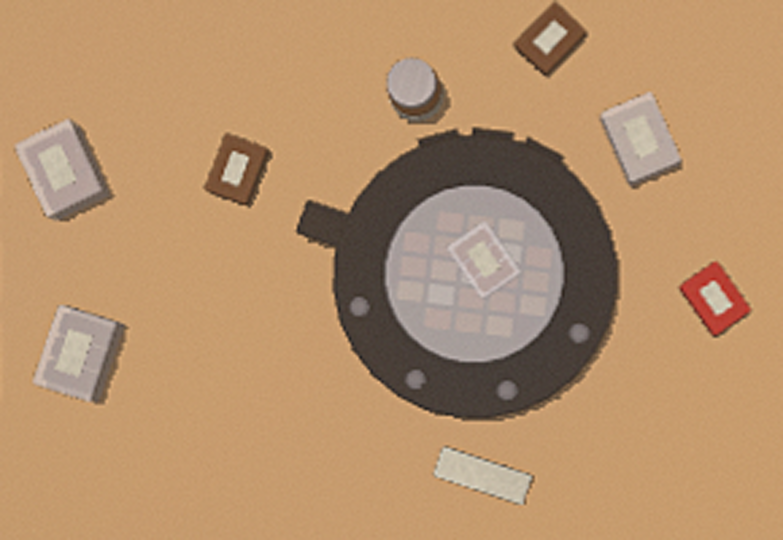

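The platter (475,275), the sampler on its lid (483,259) and the goods around it are unmoved. The tab studs now look smaller, as they should when pressed home.

```bash
python3 -c "
from workcell import bot
print(bot.job_done())"
```

```text
the job is handed in; nothing more can be done
None
```

I pressed all four tabs home in order along the rim, each to a firm stop at 46 mm; the final picture shows the platter, sampler and nearby goods in place, the arm ended clear, and the job was handed in at about 32 s (no verdict was returned).

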